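# Gauge a sample board by pinching it and load it in the clamp of its size

## Robot

A 6-joint arm with a two-finger parallel gripper is mounted at the origin on a cart in front of the work surface, level with it; the furniture and walls round the work are solid. World frame = base frame: x ahead of the robot, y to its left, z up, the work surface at z = 0. Lengths are in m, angles in rad, forces in N, time in s.
With the tool pointing down it reaches from about 0.425 to 0.95 m from the base axis. Payload 3.5 kg.
Tool frame: the origin (TCP) lies at the very end of the fingers, on their centre line; the grasp point (between the pads) lies 19 mm behind it; z points along the fingers, y is the line along which they close (so a half turn about z gives the same grasp; the last joint's range is limited). The gripper opens to 85 mm and grips with 20 to 120 N. Pads are 22 mm wide; open, the fingers measure 114 mm over their backs; the gripper's body (76 mm by 85 mm) begins 54 mm behind the grasp point. The pads swing forward as they close: fully open they stand 13 mm farther back than shut.
Start: joints at [1.179, 0.286, 1.577, -0, 1.279, -0.15], TCP at [0.162, 0.655, 0.231] pointing down, gripper open.
Joint ranges: [-2.77, 2.77], [-0.9, 2.22], [0.21, 2.48], [-1.53, 4.67], [0.24, 2.81], [-2.84, 2.84]. Speed limits (rad/s): [2.79, 2.79, 3.14, 3.14, 3.14, 3.14].

## Interface

Orientations are given as a rotation vector (axis times angle).
In Python, from cell import env gives the robot as it stands.
- The arm moves only by the tool step_arm, never from a script. Its argument "increments" is a list of rows, each a list of 7 numbers: the shift along the tool's x, y, z in units of 40 cm (1.0 is 40 cm), then the turn, a rotation vector about the tool's x, y, z in units of 2 rad (1.0 is 2 rad), then the opening, from 0 (shut) to 1 (fully open). In form: [[tx, ty, tz, wx, wy, wz, hand], ...]. A call has exactly 10 rows; each row shifts and turns the commanded pose from where the row before left it, along the tool's axes as they then stand; what a row does not reach is not made up. A row lasts 1/8 s, in which the tool goes at most 62.5 mm and 10.7 degrees, less where a joint would pass 70% of its speed; a pose out of reach is approached as far as the arm can. A call with a number of a shift or a turn outside -1 to 1 is refused whole. A call with a gripper value outside its range is refused whole. The fingers move at their own pace and stop on an object; "squeeze" is the grip in N (left out, the last holds). Time passes only in rows, so rows that do not move let the fingers close, or fill a call up. It gives the time, the measured TCP pose, the force, the opening and the grip force at its end, in the units of the state.
- env.observe(): the state, without advancing time (a new reading comes with each control period).
- env.capture(name): name is "side" or "top"; returns a dict with "image" (480x640x3 uint8, red, green, blue), "depth" (480x640 float32, m along the optical axis (not along the pixel's ray), 0 where there is no reading), "K" (3x3 intrinsics, pixels), "pose" (4x4, takes a point from camera to world coordinates). Camera axes: x right, y down, z forward; pixel columns grow to the right and rows downward; lengths in m; the calibration is good to about 2 mm. A picture is of the moment at which its call begins.
- env.sign_off(): hands the job in; it is judged then, once.
Trained networks look in a picture, given as the dict that the camera call returned (one of the last four; its "shot" number tells which), for a name from the list of things; names that differ only in an ending like _2 or _b are one class to them, and where a whole thing is asked for, a point or a joint stands for the part that bears it (a point fixed in the world has none). Each returns a list of dicts, best first, with "confidence" (0 to 1); they miss things now and then, are a little off and sometimes report something else, mostly with a low value. They report only what shows in the picture. A call takes as long as a camera call. They do not tell look-alikes from the thing itself.
- env.search_frame(picture, name): "point" ([column, row] in pixels, amid what is visible of it).
- env.cut_out(picture, name): "mask" (480x640 bool, what is visible of it) and "point" ([column, row] in pixels, amid what is visible of it).
- env.landmark_of(picture, name): "point" ([column, row] in pixels: a listed point, or the origin of a listed thing).
The state is a dict: "t": time; "q": joint angles; "joint_velocities": joint speeds; "tau": joint torques, N m; "tool_pos": TCP position; "orientation": TCP orientation; "ft_force": force on the tool from outside, world axes, zero at the start; "moment": the same for the moment, N m; "grip_width": opening from 0.0 (shut) to 1.0 (fully open); "grasp_force": force on a finger pad.
Only numpy, scipy, OpenCV 4.12 (cv2) and the standard library are available. Lean on these libraries where they do the work, as an engineer would, in place of code of your own. Each camera call takes 0.05 s, during which the arm holds its last target. There are 200 camera calls.

## Task

The grey sample board standing on the bench has an unknown thickness: pinch it across its thickness to gauge it with the finger opening, then press it, upright and about mid length, gently all the way down to the floor of the spring clamp made for that thickness (one dimple: 15 to 20 mm, two: 20 to 25 mm, three: 25 to 30 mm) and let go. Put it straight into the right clamp without first pushing it down into one too wide to grip it or wrenching a spring shoe wide open, and leave the vial and the weight alone.

Things in the scene. Friction and masses are not known exactly. Their poses are not given: they have to be found in the camera images.
- board: The sample: plain grey board standing on its long edge, 90 mm wide (x), 80 mm high (z up), about 0.15 kg, 15 to 30 mm thick (y): drawn anew at every start. Origin: middle of the bottom edge of one broad face; the thickness extends from there toward its +y, so the far face lies at unknown y = thickness.
- clamp_1: Spring clamp, one round dimple on its rear block, for boards 15 to 20 mm thick; fixed to the bench. Slot along x, ends open. Origin: bench level, mid length, at the fixed jaw's face (y = 0). Slot toward +y to the sprung shoe at y = 13.5 mm (empty); floor z = 8 mm; jaws 100 mm long, 42 mm high; top lead-ins: fixed jaw 4 mm wide, 11 deep, shoe 11.5 by 24. Rear block 34 mm high, to y = 51.5.
- shoe_1 (a joint): How far the sprung shoe of clamp_1 is pushed open toward the clamp's +y, m: 0 when empty, stop at 0.011. Spring 3 N at 0 plus 0.5 N per mm. A board of thickness t seated here rests on the fixed jaw and shows t - 13.5 mm.
- clamp_2: Spring clamp, two round dimples on its rear block, for boards 20 to 25 mm thick; fixed to the bench. Slot along x, ends open. Origin: bench level, mid length, at the fixed jaw's face (y = 0). Slot toward +y to the sprung shoe at y = 18.5 mm (empty); floor z = 8 mm; jaws 100 mm long, 42 mm high; top lead-ins: fixed jaw 4 mm wide, 11 deep, shoe 11.5 by 24. Rear block 34 mm high, to y = 56.5.
- shoe_2 (a joint): How far the sprung shoe of clamp_2 is pushed open toward the clamp's +y, m: 0 when empty, stop at 0.011. Spring 3 N at 0 plus 0.5 N per mm. A board of thickness t seated here rests on the fixed jaw and shows t - 18.5 mm.
- clamp_3: Spring clamp, three round dimples on its rear block, for boards 25 to 30 mm thick; fixed to the bench. Slot along x, ends open. Origin: bench level, mid length, at the fixed jaw's face (y = 0). Slot toward +y to the sprung shoe at y = 23.5 mm (empty); floor z = 8 mm; jaws 100 mm long, 42 mm high; top lead-ins: fixed jaw 4 mm wide, 11 deep, shoe 11.5 by 24. Rear block 34 mm high, to y = 61.5.
- shoe_3 (a joint): How far the sprung shoe of clamp_3 is pushed open toward the clamp's +y, m: 0 when empty, stop at 0.011. Spring 3 N at 0 plus 0.5 N per mm. A board of thickness t seated here rests on the fixed jaw and shows t - 23.5 mm.
- vial: Bystander: small plastic screw-cap vial, 26 mm across, 58 mm high, upright; origin at the middle of its underside.
- weight: Bystander: knobbed calibration weight, 29 mm across, 48 mm high, upright; origin at the middle of its underside.
Not all that is in view belongs to the job. What is shaped like the clamp_2 but yellow is not meant.

How it is judged:
On the way:
1. the board is pinched in the fingers and lifted clear of the bench (height (world z) of board above 0.03 m and contact force between the fingers and board above 2 N), for 0.2 s.
At the end, for the whole second after the job is handed in: The board stands released, at rest and upright in a clamp, lower edge within 2.5 mm of the slot floor, within 15 mm of mid length, parallel to the jaws within 0.08 rad, that clamp's shoe held 0.3 to 7.7 mm open (so within 1.2 mm of a limit between two ranges either clamp will do) (((z of board in the frame of clamp_1 below 0.0105 m and x of board in the frame of clamp_1 between -0.015 and 0.015 m and y of board in the frame of clamp_1 between -0.012 and 0.04 m and value of joint shoe_1 between 0.0003 and 0.0077 m and angle between the y axis of board and the y axis of clamp_1, either way round below 0.08 rad) or (z of board in the frame of clamp_2 below 0.0105 m and x of board in the frame of clamp_2 between -0.015 and 0.015 m and y of board in the frame of clamp_2 between -0.012 and 0.04 m and value of joint shoe_2 between 0.0003 and 0.0077 m and angle between the y axis of board and the y axis of clamp_2, either way round below 0.08 rad) or (z of board in the frame of clamp_3 below 0.0105 m and x of board in the frame of clamp_3 between -0.015 and 0.015 m and y of board in the frame of clamp_3 between -0.012 and 0.04 m and value of joint shoe_3 between 0.0003 and 0.0077 m and angle between the y axis of board and the y axis of clamp_3, either way round below 0.08 rad)) and angle between board's own z axis and vertical below 0.08 rad and linear speed of board below 0.02 m/s and contact force between the fingers and board below 0.1 N); the robot touches nothing.
It fails at once if a spring shoe is wrenched more than 9.5 mm open (value of joint any of shoe_1, shoe_2, shoe_3 above 0.0095 m).
It fails at once if the board is pushed down into a clamp that is too wide to grip it (less than 5 mm above the floor with the shoe not pushed open by 0.2 mm) ((z of board in the frame of clamp_1 below 0.013 m and x of board in the frame of clamp_1 between -0.04 and 0.04 m and y of board in the frame of clamp_1 between -0.012 and 0.04 m and value of joint shoe_1 below 0.0002 m) or (z of board in the frame of clamp_2 below 0.013 m and x of board in the frame of clamp_2 between -0.04 and 0.04 m and y of board in the frame of clamp_2 between -0.012 and 0.04 m and value of joint shoe_2 below 0.0002 m) or (z of board in the frame of clamp_3 below 0.013 m and x of board in the frame of clamp_3 between -0.04 and 0.04 m and y of board in the frame of clamp_3 between -0.012 and 0.04 m and value of joint shoe_3 below 0.0002 m)).
It fails at once if the board is pressed on a clamp with more than 45 N (contact force between board and clamp_1 above 45 N or contact force between board and clamp_2 above 45 N or contact force between board and clamp_3 above 45 N).
It fails at once if the vial or the weight is moved more than 30 mm (distance of any of vial, weight from where it was at the start of the episode above 0.03 m).
It also fails if it takes over 72 s, if anything falls off the work surface, if the arm or the gripper's body presses on something with over 40 N, if the wrist force passes 120 N, or if a joint passes its speed limit or range.

## Working session

There is one attempt and no reset: what is moved stays moved. The work goes in short steps, Python scripts to look and compute and a tool call to move; the robot and the scene stay as the last step left them, time stands still between calls to the robot, and variables do not carry over. Pictures are saved under pics/ and viewed, at most 10 in all, crops included, and the job is handed in when it is done.

Besides the shell and the picture viewer there is one more tool, called after "Emit:" by a JSON object that holds its "method" and its "body", one argument or row to a line. step_arm: Moves the arm, as the interface text tells. Its arguments: {"type":"object","properties":{"increments":{"type":"array"},"squeeze":{"type":"number"}},"required":["increments"]}

```bash
mkdir -p pics; cat > h.py <<'E'
import numpy as np, cv2
from cell import env
def cloud(c):
    d=c["depth"];K=c["K"];v,u=np.indices(d.shape)
    P=np.stack([(u-K[0,2])/K[0,0]*d,(v-K[1,2])/K[1,1]*d,d],-1)
    W=P@c["pose"][:3,:3].T+c["pose"][:3,3]; W[d<=0]=np.nan
    return W
def save(c,n): cv2.imwrite(n,c["image"][:,:,::-1])
E
python3 - <<'E'
from h import *
print(env.observe())
for n in("top","side"):
    c=env.capture(n);save(c,f"pics/{n}1.png");W=cloud(c);print(n,c["pose"][:3,3].round(3))
    np.save(n+"W.npy",W);np.save(n+"I.npy",c["image"])
    for o in("board","clamp_1","vial","weight"):
        for r in env.cut_out(c,o):
            m=r["mask"];p=W[m];p=p[~np.isnan(p[:,0])]
            print(o,round(r["confidence"],2),np.round(r["point"]),m.sum(),np.percentile(p,[2,50,98],axis=0).round(3).tolist() if len(p) else None)
    for r in env.landmark_of(c,"clamp_1"):print("lm",r["confidence"],np.round(r["point"]))
E
```

```text
{'t': 0.0, 'q': array([ 1.17901842e+00,  2.87184059e-01,  1.57819237e+00,  1.70852613e-05,
        1.27858129e+00, -1.50030230e-01]), 'joint_velocities': array([ 0.0004514 , -0.00186227,  0.00092836,  0.00091035, -0.00042001,
       -0.00133734]), 'tau': array([ 5.75580816e-04, -4.05975723e+01, -2.92629665e+01, -9.76253182e-05,
        5.66947521e-03, -7.86776297e-07]), 'tool_pos': array([0.16132768, 0.65475939, 0.22992659]), 'orientation': array([-0.37874159, -3.11802361,  0.00357193]), 'ft_force': array([-0.2219966 , -0.23825504,  0.58596238]), 'moment': array([-0.00639332, -0.04229503, -0.0174485 ]), 'grasp_force': 0.0, 'grip_width': 1.0000753902847812}
top [ 0.431 -0.177  1.459]
board 0.86 [241. 267.] 569 [[0.412, -0.009, 0.01], [0.455, 0.001, 0.079], [0.498, 0.019, 0.086]]
clamp_1 0.91 [474. 197.] 1605 [[0.568, -0.623, 0.003], [0.623, -0.579, 0.02], [0.681, -0.538, 0.046]]
clamp_1 0.86 [318. 256.] 1669 [[0.415, -0.224, 0.0], [0.472, -0.181, 0.012], [0.529, -0.137, 0.046]]
clamp_1 0.61 [366. 268.] 1550 [[0.394, -0.338, 0.002], [0.45, -0.297, 0.015], [0.508, -0.258, 0.046]]
vial 0
[... 367 characters left out ...]
, [0.499, 0.025, 0.082]]
clamp_1 0.78 [353. 183.] 894 [[0.389, -0.44, 0.007], [0.447, -0.398, 0.031], [0.502, -0.372, 0.044]]
clamp_1 0.73 [345. 240.] 1524 [[0.416, -0.21, 0.003], [0.473, -0.159, 0.027], [0.53, -0.13, 0.043]]
clamp_1 0.69 [292. 154.] 892 [[0.567, -0.621, 0.0], [0.625, -0.558, 0.028], [0.683, -0.531, 0.043]]
clamp_1 0.63 [355. 210.] 1113 [[0.395, -0.325, 0.006], [0.45, -0.281, 0.029], [0.505, -0.253, 0.044]]
weight 0.73 [326. 388.] 345 [[0.503, 0.2, -0.0], [0.517, 0.24, 0.031], [0.532, 0.248, 0.049]]
weight 0.5 [343. 237.] 308 [[0.426, -0.168, 0.023], [0.475, -0.16, 0.035], [0.521, -0.148, 0.044]]
lm 0.95 [288. 155.]
lm 0.89 [354. 186.]
lm 0.73 [349. 234.]
lm 0.57 [352. 210.]
```

```bash
python3 - <<'E'
import cv2
a=cv2.imread("pics/top1.png")[160:340,120:560];cv2.imwrite("pics/topc.png",cv2.resize(a,(792,324),interpolation=3))
a=cv2.imread("pics/side1.png")[110:310,230:430];cv2.imwrite("pics/sidec.png",cv2.resize(a,(600,600),interpolation=3))
E
```

```text
(no output)
```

View pics/topc.png

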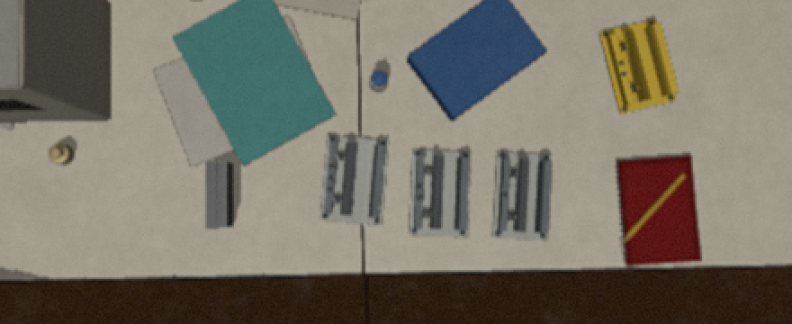

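View pics/sidec.png

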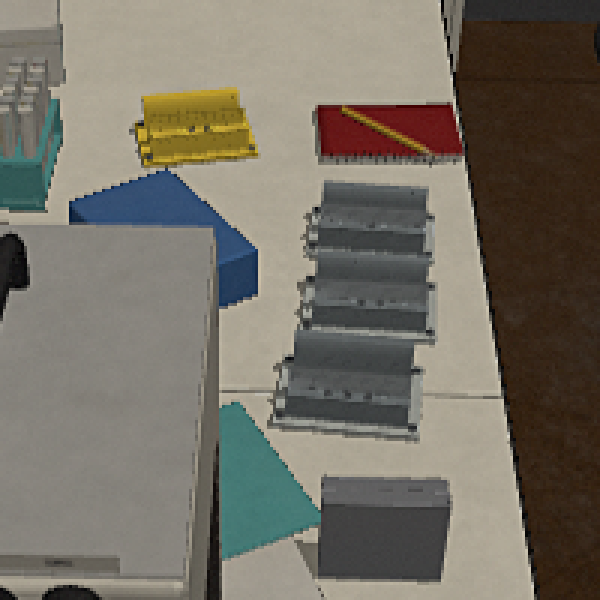

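```bash
cat > prof.py <<'E'
from h import *
def rect(W,box,z0,z1):
    m=(W[...,0]>box[0])&(W[...,0]<box[1])&(W[...,1]>box[2])&(W[...,1]<box[3])&(W[...,2]>z0)&(W[...,2]<z1)
    p=W[m]; r=cv2.minAreaRect(p[:,:2].astype(np.float32)); bp=cv2.boxPoints(r)
    e=[bp[1]-bp[0],bp[2]-bp[1]]; e=max(e,key=np.linalg.norm)
    a=np.arctan(e[1]/e[0]); return np.array(r[0]),min(r[1]),max(r[1]),a,p
E
python3 - <<'E'
from prof import *
T=np.load("topW.npy");S=np.load("sideW.npy")
for nm,box,z in(("board",(.40,.51,-.03,.05),(.07,.095)),("c3",(.40,.54,-.235,-.12),(.026,.05)),("c2",(.38,.52,-.345,-.245),(.026,.05)),("c1",(.38,.52,-.455,-.36),(.026,.05))):
  for n,W in(("T",T),("S",S)):
    c,w,l,a,p=rect(W,box,*z)
    print(nm,n,c.round(4),"w",round(w,4),"l",round(l,4),"yaw",round(a,4),len(p))
    if n=="T" and nm!="board": a0=a;c0=c
    if nm=="board":
        d=p[:,:2]-c; y=-np.sin(a)*d[:,0]+np.cos(a)*d[:,1]; print(np.histogram(y,bins=np.arange(-.022,.023,.002))[0],p[:,2].mean())
    else:
        m=(abs(W[...,0]-c0[0])<.05)&(abs(W[...,1]-c0[1])<.06);q=W[m];d=q[:,:2]-c0
        x=np.cos(a0)*d[:,0]+np.sin(a0)*d[:,1];y=-np.sin(a0)*d[:,0]+np.cos(a0)*d[:,1]
        k=abs(x)<.035
        print(" ".join(f"{1000*b:.0f}:{1000*np.median(q[k&(abs(y-b)<.0015),2]):.0f}/{(k&(abs(y-b)<.0015)).sum()}" for b in np.arange(-.048,.049,.003) if (k&(abs(y-b)<.0015)).any()))
m=(T[...,0]>.5)&(T[...,0]<.62)&(T[...,1]>-.15)&(T[...,1]<.1);print("teal z",np.nanpercentile(T[m][:,2],[50,90,99]))
E
```

```text
board T [0.4551 0.0046] w 0.0297 l 0.0866 yaw -0.0108 459
[ 0  0  0  8 40 22 30 33 37 32 32 21 33 29 36 36 27 18 25  0  0  0] 0.07974041386603685
board S [0.4549 0.0095] w 0.0322 l 0.089 yaw -0.0073 536
[  0   0   1   8  27  28  25  32  25  20  32  28  28  38  20  31  52 115
  24   2   0   0] 0.07876839074384488
c3 T [ 0.4723 -0.1794] w 0.0753 l 0.1001 yaw -0.1086 622
-48:1/33 -45:0/32 -42:9/32 -39:9/26 -36:43/34 -33:42/34 -30:42/35 -27:40/36 -24:28/37 -21:8/32 -18:9/33 -15:8/35 -12:8/33 -9:8/32 -6:8/33 -3:9/33 0:17/34 3:25/34 6:31/34 9:38/33 12:44/35 15:41/33 18:11/34 21:11/31 24:11/34 27:14/36 30:35/36 33:35/34 36:34/33 39:10/26 42:8/32 45:0/29 48:-1/34
c3 S [ 0.4727 -0.1739] w 0.0796 l 0.0998 yaw -0.0995 809
-36:41/1 -33:42/16 -30:42/14 -27:42/27 -24:38/69 -21:27/149 -18:26/65 -15:27/2 12:40/2 15:40/16 18:35/105 21:34/76 24:37/7 30:32/6 33:33/12 36:35/18 39:26/97 42:22/163 45:9/68 48:4/65
c2 T [ 0.4515 -0.2986] w 0.0709 l 0.1 yaw -0.0676 635
-48:1/31 -45:1/33 -42:4/26 -39:8/15 -36:41/10 -33:40/36 -30:42/33 -27:42/35 -24:38/40 -21:18/64 -18:7/36 -15:8/33 -12:9/34 -9:8/30 -6:9/36 -3
[... 319 characters left out ...]
1:37/11 27:32/1 30:33/12 33:33/20 36:26/63 39:22/145 42:18/47 45:9/17 48:12/1
c1 T [ 0.4458 -0.4138] w 0.0671 l 0.0994 yaw -0.0769 664
-48:1/35 -45:1/33 -42:2/28 -39:4/7 -33:43/13 -30:43/33 -27:43/37 -24:42/38 -21:37/53 -18:19/81 -15:8/36 -12:8/31 -9:8/30 -6:14/11 -3:23/23 0:29/24 3:36/22 6:42/28 9:40/48 12:24/67 15:9/36 18:11/32 21:24/6 24:34/29 27:36/39 30:34/29 33:20/81 36:7/34 39:2/40 42:1/34 45:1/33 48:1/32
c1 S [ 0.4459 -0.4092] w 0.0732 l 0.0997 yaw -0.0901 597
-33:38/1 -30:41/3 -27:42/4 -24:43/17 -21:41/27 -18:37/48 -15:33/57 -12:32/23 -6:38/1 6:40/1 9:40/7 12:36/50 15:35/59 18:34/24 21:36/4 27:33/7 30:34/14 33:28/53 36:22/99 39:24/68 42:30/1
teal z [0.01550397 0.02169926 0.02600325]
```

```bash
cat > go.py <<'E'
from h import *
from scipy.spatial.transform import Rotation as R
def go(pos,yaw,frm=None):
    "turn about tool first, then shift; prints units"
    s=env.observe(); r0=R.from_rotvec(s["orientation"]); y=np.array([-np.sin(yaw),np.cos(yaw),0]);z=np.array([0,0,-1.])
    r1=R.from_matrix(np.stack([np.cross(y,z),y,z],1))
    d=np.array(pos)-(s["tool_pos"] if frm is None else frm)
    print("turn",((r0.inv()*r1).as_rotvec()/2).round(4),"shift(after turn)",(r1.inv().apply(d)/.4).round(4),"|d|",np.linalg.norm(d).round(4),"pos",s["tool_pos"].round(4),"w",s["grip_width"])
E
python3 - <<'E'
from go import *
T=np.load("topW.npy");S=np.load("sideW.npy")
for W in(T,S):
    P=W.reshape(-1,3)
    for x0 in np.arange(.1,.7,.1): print(round(x0,1),[round(float(np.nanmax(P[(abs(P[:,0]-x0-.05)<.05)&(abs(P[:,1]-y0-.05)<.05),2],initial=-1)),2) for y0 in np.arange(-.1,.8,.1)])
go((.37,.34,.23),-.0095); go((.455,.0046,.16),-.0095,(.37,.34,.23)); go((.455,.0046,.048),-.0095,(.455,.0046,.16))
E
```

```text
0.1 [0.01, 0.01, 0.01, -0.78, -0.78, -0.78, -0.78, -0.78, -0.78]
0.2 [-0.78, -0.78, -0.78, -0.78, -0.78, -0.78, -0.78, -0.78, -0.78]
0.3 [0.01, 0.01, 0.01, 0.01, 0.03, 0.03, 0.01, 0.01, -1.0]
0.4 [0.09, 0.09, 0.01, 0.01, 0.03, 0.03, 0.01, 0.01, -1.0]
0.5 [0.03, 0.03, 0.41, 0.41, 0.43, 0.02, 0.02, 0.02, -1.0]
0.6 [0.03, 0.03, 0.41, 0.44, 0.44, 0.4, 0.01, 0.02, -1.0]
0.1 [0.01, 0.01, 0.0, -1.0, -1.0, -1.0, -1.0, -1.0, -1.0]
0.2 [-1.0, -1.0, -1.0, -1.0, -1.0, -1.0, -1.0, -1.0, -1.0]
0.3 [0.01, 0.0, 0.0, 0.0, 0.02, -1.0, -1.0, -1.0, -1.0]
0.4 [0.08, 0.08, 0.0, 0.01, 0.02, -1.0, -1.0, -1.0, -1.0]
0.5 [0.02, 0.02, 0.41, 0.41, 0.43, 0.41, -1.0, -1.0, -1.0]
0.6 [-1.0, -1.0, 0.41, 0.44, 0.44, 0.41, -1.0, -1.0, -1.0]
turn [ 0.      0.     -0.1162] shift(after turn) [-0.5285 -0.7834  0.0034] |d| 0.378 pos [0.1616 0.6554 0.2314] w 1.0024613783848737
turn [ 0.      0.     -0.1162] shift(after turn) [-0.2205 -0.8364  0.175 ] |d| 0.353 pos [0.1616 0.6554 0.2314] w 1.0024613783848737
turn [ 0.      0.     -0.1162] shift(after turn) [0.   0.   0.28] |d| 0.112 pos [0.1616 0.6554 0.2314] w 1.0024613783848737
```

```bash
python3 - <<'E'
import numpy as np
for n in"topW","sideW":
    P=np.load(n+".npy").reshape(-1,3);m=(P[:,2]>.1)&(P[:,1]>0)&(P[:,1]<.6)&(P[:,0]>.3);print(np.nanpercentile(P[m],[0.2,1,99],axis=0).round(3).tolist())
E
```

```text
[[0.561, 0.001, 0.103], [0.561, 0.006, 0.109], [0.89, 0.383, 0.548]]
[[0.561, 0.002, 0.101], [0.562, 0.007, 0.108], [1.05, 0.401, 0.546]]
```

Emit:
{"method": "step_arm", "body": {
  "increments": [
    [0,0,0,0,0,-0.058,1],
    [0,0,0,0,0,-0.058,1],
    [-0.07,-0.11,0,0,0,0,1],
    [-0.07,-0.11,0,0,0,0,1],
    [-0.07,-0.11,0,0,0,0,1],
    [-0.07,-0.11,0,0,0,0,1],
    [-0.07,-0.11,0,0,0,0,1],
    [-0.07,-0.11,0,0,0,0,1],
    [-0.07,-0.11,0,0,0,0,1],
    [0,0,0,0,0,0,1]
  ],
  "squeeze": 25
}}

```text
t: 1.85
tool_pos: [0.3562, 0.3432, 0.2317]
orientation: [0.023, 3.141, 0.0]
ft_force: [-0.4, 0.7, 0.3]
grip_width: 1.007
grasp_force: 0.0
```

Emit:
{"method": "step_arm", "body": {
  "increments": [
    [-0.036,-0.12,0.01,0,0,0,1],
    [-0.036,-0.12,0.02,0,0,0,1],
    [-0.036,-0.12,0.03,0,0,0,1],
    [-0.036,-0.12,0.03,0,0,0,1],
    [-0.036,-0.12,0.03,0,0,0,1],
    [-0.036,-0.12,0.03,0,0,0,1],
    [-0.036,-0.12,0.03,0,0,0,1],
    [0,0,0,0,0,0,1],
    [0,0,0,0,0,0,1],
    [0,0,0,0,0,0,1]
  ]
}}

```text
t: 3.1
tool_pos: [0.4521, 0.0098, 0.1597]
orientation: [0.012, 3.141, 0.0]
ft_force: [0.4, 0.4, 0.1]
grip_width: 0.995
grasp_force: 0.0
```

```bash
python3 - <<'E'
from go import *
go((.455,.0055,.05),-.0095)
E
```

```text
turn [0.0001 0.0003 0.0009] shift(after turn) [-0.0074 -0.0106  0.2742] |d| 0.1098 pos [0.4521 0.0098 0.1597] w 0.9947937267597657
```

Emit:
{"method": "step_arm", "body": {
  "increments": [
    [-0.007,-0.011,0.06,0,0,0,1],
    [0,0,0.06,0,0,0,1],
    [0,0,0.06,0,0,0,1],
    [0,0,0.06,0,0,0,1],
    [0,0,0.038,0,0,0,1],
    [0,0,0,0,0,0,0.6],
    [0,0,0,0,0,0,0.5],
    [0,0,0,0,0,0,0.4],
    [0,0,0,0,0,0,0.2],
    [0,0,0,0,0,0,0]
  ]
}}

```text
t: 4.35
tool_pos: [0.4556, 0.0039, 0.0491]
orientation: [0.016, 3.14, -0.0]
ft_force: [-0.6, 0.1, 4.7]
grip_width: 0.318
grasp_force: 27.9
```

Emit:
{"method": "step_arm", "body": {
  "increments": [
    [0,0,0,0,0,0,0],
    [0,0,0,0,0,0,0],
    [0,0,0,0,0,0,0],
    [0,0,0,0,0,0,0],
    [0,0,0,0,0,0,0],
    [0,0,0,0,0,0,0],
    [0,0,0,0,0,0,0],
    [0,0,0,0,0,0,0],
    [0,0,0,0,0,0,0],
    [0,0,0,0,0,0,0]
  ],
  "squeeze": 40
}}

```text
t: 5.6
tool_pos: [0.4557, 0.0038, 0.0491]
orientation: [0.016, 3.14, -0.001]
ft_force: [-1.2, 0.2, 5.0]
grip_width: 0.31
grasp_force: 40.1
```

```bash
python3 - <<'E'
from go import *
w=[]
for i in range(4):
    c=env.capture("top");w.append(env.observe()["grip_width"]*85)
print(np.round(w,2),env.observe()["tool_pos"])
E
```

```text
[26.48 26.96 26.29 26.5 ] [0.45566402 0.00383748 0.04912328]
```

```bash
cat > face.py <<'E'
from go import *
def face(W,xr,yr,zr,yaw,x0):
    m=(W[...,0]>xr[0])&(W[...,0]<xr[1])&(W[...,1]>yr[0])&(W[...,1]<yr[1])&(W[...,2]>zr[0])&(W[...,2]<zr[1])
    p=W[m]; 
    for _ in range(4):
        A=np.c_[np.ones(len(p)),p[:,0]-x0,p[:,2]]; s=np.linalg.lstsq(A,p[:,1],rcond=None)[0]; r=p[:,1]-A@s; p=p[abs(r)<max(.002,1.5*r.std())]
    return s,r.std(),len(p)
E
python3 - <<'E'
from face import *
S=np.load("sideW.npy");c=env.capture("side");S2=cloud(c);save(c,"pics/side2.png")
for W in(S,S2): print(face(W,(.42,.49),(0,.05),(.005,.07 if W is S else .035),0,.455))
s=env.observe();print(s["tool_pos"],s["grip_width"]*85)
go((.4557,.0038,.15),-.0095)
E
```

```text
(array([ 0.0225748 , -0.00090511, -0.00054019]), np.float64(0.0009296300898034506), 608)
(array([ 0.02058246, -0.0093013 , -0.01854544]), np.float64(0.0009577840982231897), 267)
[0.4557013  0.00382588 0.04914637] 26.65366447224279
turn [-0.0002  0.0008 -0.0002] shift(after turn) [ 0.000e+00 -1.000e-04 -2.521e-01] |d| 0.1009 pos [0.4557 0.0038 0.0491] w 0.3135725232028564
```

Emit:
{"method": "step_arm", "body": {
  "increments": [
    [0,0,-0.02,0,0,0,0],
    [0,0,-0.04,0,0,0,0],
    [0,0,-0.05,0,0,0,0],
    [0,0,-0.05,0,0,0,0],
    [0,0,-0.05,0,0,0,0],
    [0,0,-0.04,0,0,0,0],
    [0,0,0,0,0,0,0],
    [0,0,0,0,0,0,0],
    [0,0,0,0,0,0,0],
    [0,0,0,0,0,0,0]
  ]
}}

```text
t: 7.1
tool_pos: [0.4544, 0.0041, 0.1474]
orientation: [-0.015, -3.14, -0.001]
ft_force: [0.5, -0.0, -1.7]
grip_width: 0.313
grasp_force: 39.4
```

```bash
python3 - <<'E'
from face import *
go((.4715,-.1900,.150),-.104)
E
```

```text
turn [ 0.0001 -0.0008  0.0471] shift(after turn) [-0.093  -0.4783 -0.0066] |d| 0.1949 pos [0.4544 0.0041 0.1474] w 0.31271953848453427
```

Emit:
{"method": "step_arm", "body": {
  "increments": [
    [0,0,0,0,0,0.047,0],
    [-0.015,-0.079,0,0,0,0,0],
    [-0.015,-0.079,0,0,0,0,0],
    [-0.015,-0.079,0,0,0,0,0],
    [-0.016,-0.079,0,0,0,0,0],
    [-0.016,-0.079,0,0,0,0,0],
    [-0.016,-0.079,0,0,0,0,0],
    [0,0,0,0,0,0,0],
    [0,0,0,0,0,0,0],
    [0,0,0,0,0,0,0]
  ]
}}

```text
t: 8.35
tool_pos: [0.4719, -0.1873, 0.1478]
orientation: [-0.161, -3.137, -0.001]
ft_force: [0.4, -0.4, -2.0]
grip_width: 0.313
grasp_force: 39.6
```

```bash
python3 - <<'E'
from face import *
go((.4715,-.1888,.107),-.104)
s=env.observe();print(s["ft_force"],s["moment"],s["orientation"])
c=env.capture("side");a=c["image"][130:330,250:450,::-1];cv2.imwrite("pics/s3.png",cv2.resize(a,(600,600),interpolation=3))
S=cloud(c);print(face(S,(.44,.50),(-.19,-.14),(.10,.13),0,.4715))
E
```

```text
turn [ 0.0003 -0.0004  0.0006] shift(after turn) [ 0.0007 -0.0038  0.1019] |d| 0.0408 pos [ 0.4719 -0.1873  0.1478] w 0.31297627655805726
[ 0.38858541 -0.43419676 -2.02178734] [-0.00658937  0.00893257 -0.03306826] [-1.61277406e-01 -3.13670372e+00 -1.01857033e-03]
(array([-0.17376155, -0.10473341,  0.02785585]), np.float64(0.001020241306387395), 197)
```

View pics/s3.png

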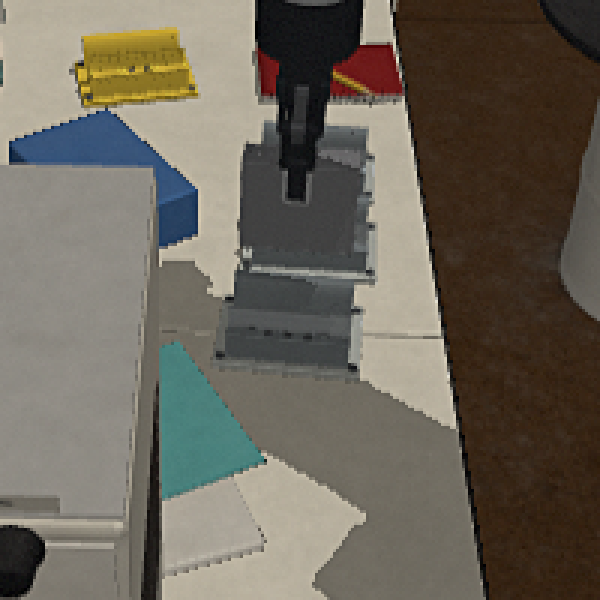

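Emit:
{"method": "step_arm", "body": {
  "increments": [
    [0,-0.004,0.02,0,0,0,0],
    [0,0,0.03,0,0,0,0],
    [0,0,0.03,0,0,0,0],
    [0,0,0.03,0,0,0,0],
    [0,0,0.02,0,0,0,0],
    [0,0,0.01,0,0,0,0],
    [0,0,0.01,0,0,0,0],
    [0,0,0.01,0,0,0,0],
    [0,0,0,0,0,0,0],
    [0,0,0,0,0,0,0]
  ]
}}

```text
t: 9.65
tool_pos: [0.472, -0.1897, 0.0841]
orientation: [-0.163, -3.137, -0.001]
ft_force: [-0.3, 1.8, -0.6]
grip_width: 0.313
grasp_force: 39.4
```

```bash
python3 - <<'E'
from face import *
go((.4715,-.1888,.080),-.104)
s=env.observe();print(s["ft_force"],s["moment"])
c=env.capture("side");S=cloud(c);print(face(S,(.44,.50),(-.21,-.14),(.05,.08),0,.4715))
S0=np.load("sideW.npy")
# side-cam: shoe lead-in top / fixed jaw lead-in, initial picture, clamp frame with origin guess in robot frame
for nm,W in(("S0",S0),("now",S)):
    m=(abs(W[...,0]-.4715)<.04)&(abs(W[...,1]+.17)<.07)&(W[...,2]>.005)&(W[...,2]<.05);q=W[m];d=q[:,:2]-np.array([.4698,-.2020]);a=-.104
    y=-np.sin(a)*d[:,0]+np.cos(a)*d[:,1]
    print(nm," ".join(f"{1000*b:.0f}:{1000*np.median(q[abs(y-b)<.001,2]):.0f}/{(abs(y-b)<.001).sum()}" for b in np.arange(-.02,.07,.002) if (abs(y-b)<.001).sum()>3))
E
```

```text
turn [ 0.0003 -0.0001  0.    ] shift(after turn) [0.0014 0.0022 0.0103] |d| 0.0043 pos [ 0.472  -0.1897  0.0841] w 0.3130760610115461
[-0.27220629  1.81333961 -0.58443084] [ 0.24838666 -0.04836195 -0.01635659]
(array([-0.17444241, -0.0939789 ,  0.02246267]), np.float64(0.0010388624982532776), 178)
S0 -10:42/15 -8:42/13 -6:42/16 -4:42/17 -2:40/45 -0:33/79 2:26/116 4:26/72 6:27/21 36:40/7 38:41/13 40:35/58 42:33/99 44:35/48 46:35/10 54:32/9 56:34/13 58:35/9 60:35/24 62:24/84 64:19/136 66:22/86 68:10/31 70:8/27
now 2:12/4 26:42/14 28:43/52 30:43/66 32:43/15 36:41/5 38:40/18 40:32/55 42:34/96 44:35/52 46:35/11 54:33/5 56:34/11 58:35/17 60:34/25 62:23/88 64:22/127 66:20/85 68:9/31 70:8/29
```

Emit:
{"method": "step_arm", "body": {
  "increments": [
    [0,0.003,0,0,0,0,0],
    [0,0.002,0,0,0,0,0],
    [0,0,0.005,0,0,0,0],
    [0,0,0.005,0,0,0,0],
    [0,0,0.005,0,0,0,0],
    [0,0,0.005,0,0,0,0],
    [0,0,0,0,0,0,0],
    [0,0,0,0,0,0,0],
    [0,0,0,0,0,0,0],
    [0,0,0,0,0,0,0]
  ]
}}

```text
t: 10.95
tool_pos: [0.4723, -0.1882, 0.0761]
orientation: [0.163, 3.137, -0.001]
ft_force: [-0.9, -2.0, -2.1]
grip_width: 0.312
grasp_force: 39.4
```

```bash
python3 - <<'E'
from face import *
go((.4712,-.1877,.0575),-.104)
s=env.observe();print(s["ft_force"],s["moment"])
E
```

```text
turn [-0.0003  0.0001  0.0002] shift(after turn) [0.0028 0.0009 0.0465] |d| 0.0187 pos [ 0.4723 -0.1882  0.0761] w 0.3121618553957132
[-0.93884816 -2.03182952 -2.11650914] [-0.38295261 -0.03277255 -0.07332197]
```

Emit:
{"method": "step_arm", "body": {
  "increments": [
    [0,-0.001,0.005,0,0,0,0],
    [0,0,0.005,0,0,0,0],
    [0,0,0.005,0,0,0,0],
    [0,0,0.005,0,0,0,0],
    [0,0,0.005,0,0,0,0],
    [0,0,0.003,0,0,0,0],
    [0,0,0,0,0,0,0],
    [0,0,0,0,0,0,0],
    [0,0,0,0,0,0,0],
    [0,0,0,0,0,0,0]
  ]
}}

```text
t: 12.2
tool_pos: [0.473, -0.1885, 0.0652]
orientation: [0.164, 3.135, -0.0]
ft_force: [4.5, 1.8, 3.0]
grip_width: 0.311
grasp_force: 39.5
```

```bash
python3 - <<'E'
from face import *
go((.4712,-.1884,.0575),-.104)
s=env.observe();print(s["ft_force"],s["moment"])
E
```

```text
turn [-0.0001  0.0011 -0.0001] shift(after turn) [ 0.0044 -0.0003  0.0192] |d| 0.0079 pos [ 0.473  -0.1885  0.0652] w 0.3109139179337069
[4.49548626 1.76563691 2.98574148] [ 0.32991    -0.86166113 -0.15245626]
```

Emit:
{"method": "step_arm", "body": {
  "increments": [
    [0,0,0.003,0,0,0,0],
    [0,0,0.003,0,0,0,0],
    [0,0,0.003,0,0,0,0],
    [0,0,0.003,0,0,0,0],
    [0,0,0.003,0,0,0,0],
    [0,0,0.002,0,0,0,0],
    [0,0,0,0,0,0,0],
    [0,0,0,0,0,0,0],
    [0,0,0,0,0,0,0],
    [0,0,0,0,0,0,0]
  ]
}}

```text
t: 13.45
tool_pos: [0.4715, -0.1882, 0.0576]
orientation: [-0.162, -3.136, -0.0]
ft_force: [-1.2, -0.5, 0.6]
grip_width: 0.311
grasp_force: 39.2
```

```bash
python3 - <<'E'
from face import *
go((.4712,-.1884,.0575),-.104)
s=env.observe();print(s["ft_force"],s["moment"])
c=env.capture("side");a=c["image"][180:300,300:420,::-1];cv2.imwrite("pics/s4.png",cv2.resize(a,(600,600),interpolation=3))
S=cloud(c);print(face(S,(.44,.50),(-.21,-.14),(.05,.065),0,.4715))
E
```

```text
turn [ 0.0001 -0.0008  0.0002] shift(after turn) [ 0.0007 -0.0005  0.0003] |d| 0.0004 pos [ 0.4715 -0.1882  0.0576] w 0.31071133288801084
[-1.16485692 -0.51692288  0.55004043] [-0.08965389  0.28250551 -0.15897074]
(array([-0.17232169, -0.10765431,  0.01520385]), np.float64(0.0009923821981229824), 76)
```

View pics/s4.png

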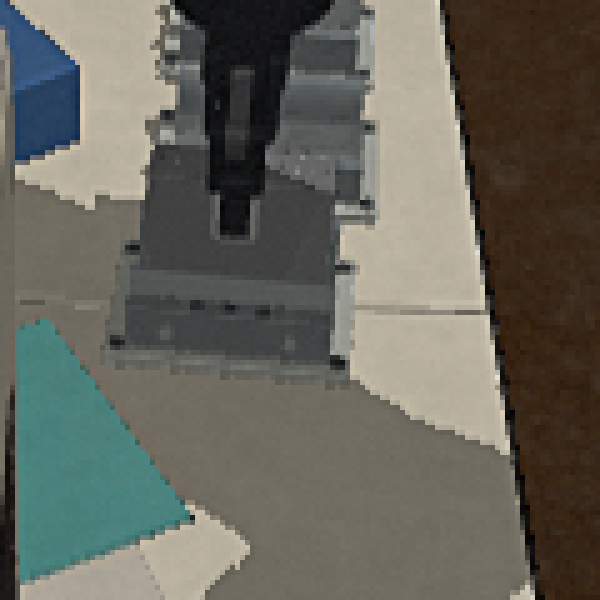

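Emit:
{"method": "step_arm", "body": {
  "increments": [
    [0,0,0.002,0,0,0,0],
    [0,0,0.002,0,0,0,0],
    [0,0,0,0,0,0,0],
    [0,0,0,0,0,0,0],
    [0,0,0,0,0,0,0],
    [0,0,0,0,0,0,0],
    [0,0,0,0,0,0,0],
    [0,0,0,0,0,0,0],
    [0,0,0,0,0,0,0],
    [0,0,0,0,0,0,0]
  ]
}}

```text
t: 14.75
tool_pos: [0.4717, -0.1883, 0.0573]
orientation: [-0.162, -3.135, -0.001]
ft_force: [-5.8, 1.2, 7.2]
grip_width: 0.31
grasp_force: 39.8
```

Emit:
{"method": "step_arm", "body": {
  "increments": [
    [0,0,0.002,0,0,0,0],
    [0,0,0.002,0,0,0,0],
    [0,0,0.002,0,0,0,0],
    [0,0,0,0,0,0,0],
    [0,0,0,0,0,0,0],
    [0,0,0,0,0,0,0],
    [0,0,0,0,0,0,0],
    [0,0,0,0,0,0,0],
    [0,0,0,0,0,0,0],
    [0,0,0,0,0,0,0]
  ]
}}

```text
t: 16.0
tool_pos: [0.4717, -0.1883, 0.0573]
orientation: [-0.162, -3.134, -0.002]
ft_force: [-12.3, 4.9, 22.5]
grip_width: 0.315
grasp_force: 40.9
```

```bash
python3 - <<'E'
from face import *
go((.4712,-.1884,.0575),-.104)
s=env.observe();print(s["ft_force"],s["moment"])
E
```

```text
turn [ 0.0005 -0.002   0.0003] shift(after turn) [ 0.0012 -0.0003 -0.0005] |d| 0.0005 pos [ 0.4717 -0.1883  0.0573] w 0.3154796722885616
[-12.31785316   4.85520719  22.49943097] [ 0.62358755  1.87213182 -0.25928743]
```

Emit:
{"method": "step_arm", "body": {
  "increments": [
    [0,0,-0.004,0,0,0,0],
    [0,0,-0.003,0,0,0,0],
    [0,0,0,0,0,0,0],
    [0,0,0,0,0,0,0.4],
    [0,0,0,0,0,0,0.5],
    [0,0,0,0,0,0,0.7],
    [0,0,0,0,0,0,0.8],
    [0,0,0,0,0,0,0.8],
    [0,0,0,0,0,0,0.8],
    [0,0,0,0,0,0,0.8]
  ]
}}

```text
t: 17.25
tool_pos: [0.4722, -0.1884, 0.0569]
orientation: [0.163, 3.137, 0.0]
ft_force: [0.4, 0.1, -0.6]
grip_width: 0.794
grasp_force: 0.0
```

Emit:
{"method": "step_arm", "body": {
  "increments": [
    [0,0,-0.02,0,0,0,0.8],
    [0,0,-0.04,0,0,0,0.8],
    [0,0,-0.08,0,0,0,0.8],
    [0,0,-0.08,0,0,0,0.8],
    [0,0,-0.08,0,0,0,0.8],
    [0,0,-0.08,0,0,0,0.8],
    [0,0,-0.06,0,0,0,0.8],
    [0,0,0,0,0,0,0.8],
    [0,0,0,0,0,0,0.8],
    [0,0,0,0,0,0,0.8]
  ]
}}

```text
t: 18.5
tool_pos: [0.4715, -0.1879, 0.2314]
orientation: [-0.163, -3.135, -0.002]
ft_force: [-0.5, -0.8, 0.4]
grip_width: 0.798
grasp_force: 0.0
```

```bash
python3 - <<'E'
from prof import *
from face import face
c=env.capture("side");a=c["image"][180:300,300:420,::-1];cv2.imwrite("pics/s5.png",cv2.resize(a,(600,600),interpolation=3))
S=cloud(c);print("face",face(S,(.44,.50),(-.21,-.14),(.05,.082),0,.4715))
for n,W in(("S",S),("T",cloud(env.capture("top")))):
    r=rect(W,(.40,.54,-.235,-.13),.075,.1);print(n,r[0],r[1:4],np.median(r[4][:,2]))
E
```

```text
face (array([-0.17069586, -0.10016215, -0.01103239]), np.float64(0.0009980612837628296), 209)
S [ 0.47170883 -0.18385518] (0.03231969103217125, 0.08970949798822403, np.float32(-0.11700206)) 0.08740310235838517
T [ 0.43315426 -0.1831367 ] (0.011852024123072624, 0.021396402269601822, np.float32(1.5509021)) 0.08892661023334458
```

View pics/s5.png

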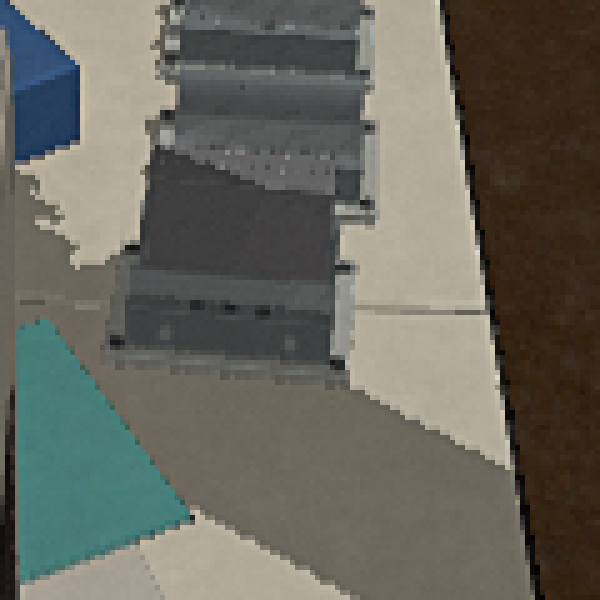

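```bash
python3 - <<'E'
from prof import *
def chk(W,b):
    r=rect(W,b,.07,.1);p=r[4];c=r[0];d=p[:,:2]-c;y=-np.sin(r[3])*d[:,0]+np.cos(r[3])*d[:,1]
    k=abs(y)<.01;print(np.polyfit(p[k,0]-c[0],p[k,2],1),k.sum())
chk(np.load("sideW.npy"),(.40,.51,-.03,.05))
chk(cloud(env.capture("side")),(.40,.54,-.235,-.13))
E
```

```text
[0.00046604 0.0801249 ] 279
[-0.00948978  0.08660318] 212
```

```bash
python3 -c "
from cell import env;print(env.sign_off())"
```

```text
the job is handed in; nothing more can be done
None
```

The board gauged about 26.5 mm thick, so I pressed it down to the floor of the three-dimple clamp (clamp_3), let go with the arm clear, and handed the job in at about 18.7 s. The last picture shows it upright and seated, but no verdict came back.

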